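# Nip a newly bound pocket book in the bench press

### The arm

A 7-joint arm with a two-finger parallel gripper is mounted at the origin on a cart in front of the work surface, level with it; the furniture and walls round the work are solid. World frame = base frame: x ahead of the robot, y to its left, z up, the work surface at z = 0. Lengths are in mm, angles in rad, forces in N, time in s.
With the tool pointing down it reaches from about 425 to 950 mm from the base axis. Payload 16.7 kg.
Tool frame: the origin (TCP) lies at the very end of the fingers, on their centre line; the grasp point (between the pads) lies 19 mm behind it (robot.tcp_to_grasp is the distance from the TCP to the grasp point, in mm); z points along the fingers, y is the direction in which the jaws open and shut (so a half turn about z gives the same grasp; the last joint's range is limited). The gripper opens to 94 mm and grips with 3 to 60 N. Pads are 16 mm wide; open, the fingers measure 119 mm over their backs; the gripper's body (75 mm by 177 mm) begins 78 mm behind the grasp point.
Start: joints at [-1.488, 0.426, 0.074, 1.606, -0.034, 1.111, -0.067], TCP at [155.731, 656.751, 205.467] pointing down, gripper open.
Joint ranges: [-2.85, 2.85], [-0.5, 2.14], [-1.23, 1.37], [0.21, 2.46], [-1.02, 4.16], [0.16, 2.05], [-2.73, 2.73]. Speed limits (rad/s): [1.89, 1.89, 2.39, 2.39, 3.01, 3.01, 3.01].

### API

Orientations are given as [roll, pitch, yaw] about the fixed x, y, z axes, in that order (R = Rz(yaw) Ry(pitch) Rx(roll)).
In Python, from plant import robot, cams, spotter gives the robot as it stands. The module is installed in compiled form; this text tells all that it offers.
- The arm moves only by the tool play_rows, never from a script. Its argument "commands" is a list that holds one entry, the list of rows, each a list of 6 numbers: the shift along the tool's x, y, z scaled (see below), then the turn, a rotation vector about the tool's x, y, z scaled (see below). A call has 1 to 12 rows; each row shifts and turns the commanded pose from where the row before left it, along the tool's axes as they then stand; what a row does not reach is not made up. The controller multiplies each number of a shift by 25 mm and each number of a turn by 6 degrees. A row lasts 1/8 s, in which the tool goes at most 62.5 mm and 10.7 degrees, less where a joint would pass 70% of its speed; a pose out of reach is approached as far as the arm can. A call with a number of a shift or a turn outside -1 to 1 is refused whole. A call with a gripper value outside its range is refused whole. "fingers" is the closure, from 0 (fully open) to 1 (shut), set as the call begins (left out, the last holds). The fingers move at their own pace and stop on an object; "squeeze" is the grip in N (left out, the last holds). Time passes only in rows, so rows that do not move let the fingers close. It gives the time, the measured TCP pose, the force and the opening at its end, in the units of the state.
- robot.read_state(): the state, without advancing time (a new reading comes with each control period).
- cams.snapshot(name): name is "side" or "top"; returns the picture (384x512x3 uint8, red, green, blue); there is no depth.
- cams.calibration(name): a dict with "K" (3x3 intrinsics, pixels), "eye" and "attitude" of the camera in the world. Camera axes: x right, y down, z forward; pixel columns grow to the right and rows downward; lengths in mm; the calibration is good to about 2 mm. A picture is of the moment at which its call begins. calibration takes no time and is no camera call.
- robot.close_job(): hands the job in, once; it reports no verdict.
Trained networks look in the newest picture that a camera, given by its name, has taken for a name from the list of things; names that differ only in an ending like _2 or _b are one class to them, and where a whole thing is asked for, a point or a joint stands for the part that bears it (a point fixed in the world has none). Each returns a list of dicts, best first, with "score" (0 to 1); they miss things now and then, are a little off and sometimes report something else, mostly with a low value. They report only what shows in the picture. A call takes as long as a camera call. They do not tell look-alikes from the thing itself.
- spotter.cut_out(camera, name): "pixels" (384x512 bool, what is visible of it) and "at" ([column, row] in pixels, amid what is visible of it).
The state is a dict: "time_s": time; "joint_positions": joint angles; "joint_velocities": joint speeds; "effort": joint torques, N m; "eef_pos": TCP position; "tcp_rot": TCP orientation; "wrist_force": force on the tool from outside, world axes, zero at the start; "ft_torque": the same for the moment, N m; "opening": finger opening in mm.
Only numpy, scipy, OpenCV 4.12 (cv2) and the standard library are available. Lean on these libraries where they do the work, as an engineer would, in place of code of your own. Each camera call takes 0.05 s, during which the arm holds its last target. There are 200 camera calls.

### The job

Put the newly glued pocket book into the green bench press: lay it flat and square in the scribed outline on the pulled-out bed and let go, then push the bed fully home under the platen. Turn the T-handle clockwise (seen from above), regrasping its ends as you go, until the platen is down on the book and then about another quarter turn or a little more, so that it is firmly nipped. Leave the brush, the glue stick, the mixing cup and the pigment jar where they are.

Things in the scene. Friction and masses are not known exactly. Their poses are not given: they have to be found in the camera images.
- book: small hardback book with dark red cover and cream spine, 88 (its x, along the spine) x 58 (its y) x 18 mm, 110 g, lying flat on the table; origin at the centre of its underside. Grasp it across the 58 mm
- bed_centre (a point): centre of the top face of the press's sliding bed, a steel plate 108 x 94 mm, top face 30 mm above the table, with a scribed outline 94 (x) x 63 (y) mm for the book's 88 x 58. Its axes are the press's: x points into the press (away from the robot, yaw as the press stands), y to its left, z up. The bed slides along x; when home, its centre is straight below the screw
- bed_knob (a point): point in the upright black knob, 16 mm across, on the centre line 79 mm in front of the bed's centre; this point is 20 mm above the bed's top face, 12 mm below the knob's top: pinch it across y from above or push it along the press's x
- bed (a joint): how far the bed stands out of the press, m: 0 fully home, 0.108 fully out; it slides with about 2 N of friction and stays where it is left
- screw (a joint): angle of the T-handle screw, rad, growing as it turns clockwise seen from above. One turn (6.28) lowers the handle and the platen by 10 mm; it turns with about 0.12 N m of friction and stays where it is left
- handle_mid (a point): point on the screw's upright axis at mid-height of the T-bar: a level round steel bar 9 mm thick, 115 mm long, dark hub 25 mm across in the middle, 14 mm caps over the last 8 mm at each end, clear from 13 to 49 mm from the axis. It starts about 170 mm above the table, 50 mm above the green bridge (34 mm deep in x, 160 wide in y, top at 117 mm; nuts on it rise to 130 mm)
- handle_end (a point): centre of the cap at one end of the T-bar, 53.5 mm from the axis (the other end lies opposite), so it tells which way the bar points
- platen: steel pressing plate 92 (x) x 98 (y) x 10 mm that hangs level below the screw on a rubber buffer and does not turn; origin at the centre of its underside, axes as the press's. At the start it is 4 to 7 mm higher than the top of the book will be on the bed. Once on the book the buffer yields, about 8 N a mm (a quarter turn past first touch gives about 23 N, a half turn about 43 N)
- brush_1: brush with a red-brown handle, 164 mm long, a bystander; origin below its middle
- glue_stick_1: cream glue stick, 108 x 12 mm, a bystander; origin below its middle
- mix_cup_2: small pink mixing cup, 41 mm across, 28 mm high, a bystander; origin at the centre of its underside
- pigment_jar_1: small clear jar with white lid and pink pigment, 40 mm across, 36 mm high, a bystander; origin at the centre of its underside
There are look-alikes about, which are no part of the job. Leave any yellow look-alike of the book alone.

How it is judged:
By the outcome, as a careful person would: the job done as asked, in the order asked, and still so for the second after the job is handed in, with the robot touching nothing.
It also fails if it takes over 69 s, if anything falls off the work surface, if the arm or the gripper's body presses on something with over 40 N, if the wrist force passes 120 N, or if a joint passes its speed limit or range.

## Working session

There is one attempt and no reset: what is moved stays moved. The work goes in short steps, Python scripts to look and compute and a tool call to move; the robot and the scene stay as the last step left them, time stands still between calls to the robot, and variables do not carry over. Pictures are saved under pics/ and viewed, about 8 in all and at most 12, crops included, and the job is handed in when it is done.

Besides the shell and the picture viewer there is one more tool, called after "Emit:" in YAML: its name, and indented under it one key for each argument. play_rows: Moves the arm, as the interface text tells. Its arguments: {"type":"object","properties":{"commands":{"type":"array"},"fingers":{"type":"number"},"squeeze":{"type":"number"}},"required":["commands"]}

```bash
mkdir -p pics
cat > h.py <<'E'
import numpy as np, cv2
from scipy.spatial.transform import Rotation as R
from plant import robot, cams, spotter
def snap(n,f=None):
    p=cams.snapshot(n)
    if f: cv2.imwrite('pics/'+f,p[:,:,::-1])
    return p
def cal(n):
    c=cams.calibration(n); A=np.array(c['attitude'],float)
    M=A if A.shape==(3,3) else R.from_euler('xyz',A).as_matrix()
    return np.array(c['K']),np.array(c['eye']),M
def ray(n,px,z):
    K,e,M=cal(n); d=M@np.linalg.solve(K,[px[0],px[1],1.]); return e+d*(z-e[2])/d[2]
def proj(n,P):
    K,e,M=cal(n); c=(np.atleast_2d(P)-e)@M; q=c@K.T; return q[:,:2]/q[:,2:]
def st():
    s=robot.read_state(); print('t',round(s['time_s'],2),'pos',np.round(s['eef_pos'],1),'rot',np.round(s['tcp_rot'],3),'F',np.round(s['wrist_force'],1),'T',np.round(s['ft_torque'],2),'op',np.round(s['opening'],1)); return s
E
python3 - <<'E'
from h import *
for n in('side','top'):
    snap(n,n+'0.png'); print(n,cams.calibration(n))
s=st(); print(robot.tcp_to_grasp)
a=cv2.imread('pics/side0.png');b=cv2.imread('pics/top0.png')
for k in('book','bed_knob','handle_mid','handle_end','bed_centre','platen'):
    for n in('side','top'):
        for d in spotter.cut_out(n,k)[:3]: print(k,n,round(d['score'],2),d['at'],d['pixels'].sum())
E
```

```text
side {'K': array([[418.32847736,   0.        , 252.91842401],
       [  0.        , 418.32847736, 192.90500505],
       [  0.        ,   0.        ,   1.        ]]), 'eye': array([  90.0363968 , -970.29563954,  661.66899908]), 'attitude': array([-2.03913647, -0.02705277, -0.42510296])}
top {'K': array([[499.13425813,   0.        , 252.02156795],
       [  0.        , 499.13425813, 201.44963212],
       [  0.        ,   0.        ,   1.        ]]), 'eye': array([ 243.33885063,   -3.91257419, 1754.55062272]), 'attitude': array([-2.97670576e+00,  2.70143554e-03, -1.59589875e+00])}
t 0.1 pos [155.7 656.4 204.9] rot [-3.14   0.     2.909] F [ 0.6 -1.2 -1. ] T [-0.01  0.   -0.01] op 94.2
18.8
book side 0.71 [188.4, 201.5] 346
book side 0.69 [228.0, 265.8] 707
book side 0.66 [275.6, 289.9] 809
book top 0.83 [294.3, 237.1] 449
book top 0.74 [330.1, 213.8] 455
book top 0.74 [195.0, 234.2] 457
bed_knob side 0.57 [232.8, 212.9] 662
bed_knob top 0.73 [231.4, 205.4] 839
bed_knob top 0.48 [238.6, 165.4] 132
handle_mid side 0.74 [272.7, 171.0] 187
handle_mid top 0.6 [238.0, 165.0] 145
handle_end side 0.73 [274.0, 169.4] 179
handle_end top 0.66 [238.3, 164.6] 127
bed_centre side 0.94 [231.4, 213.7] 679
bed_centre side 0.22 [297.6, 238.1] 227
bed_centre top 0.8 [233.1, 203.8] 948
platen side 0.81 [265.6, 204.8] 327
platen top 0.81 [236.0, 177.9] 289
platen top 0.25 [354.2, 187.3] 65
```

View pics/top0.png

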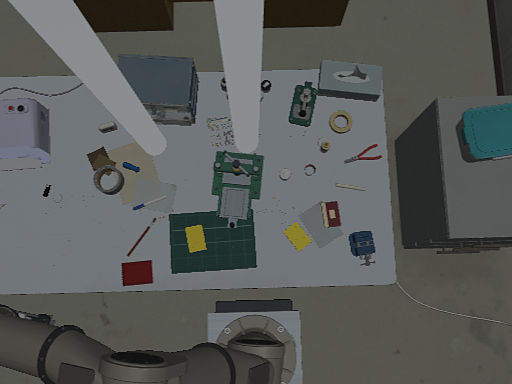

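View pics/side0.png

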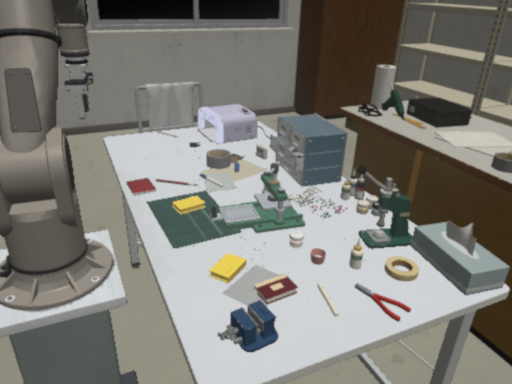

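The top view shows the press at about (238,185), a dark-red book with a cream strip at (330,214), yellow look-alikes at (195,238) and (298,236), and a plain red item at (137,273). I'll zoom in on these.

Run:
```python
from h import *
a=cv2.imread('pics/side0.png');b=cv2.imread('pics/top0.png')
u=lambda im,x,y,w,h,W,H: cv2.resize(im[y:y+h,x:x+w],(W,H),interpolation=cv2.INTER_CUBIC)
m=np.vstack([np.hstack([u(b,195,140,80,100,320,400)*1,u(b,285,190,60,50,480,400)]),np.hstack([u(a,200,150,120,60+30,267,200),u(a,240,265,80,60,267,200),u(b,110,250,60,45,266,200)])])
cv2.imwrite('pics/m1.png',np.clip(m*1.5,0,255).astype('uint8'))
```

```text
(no output)
```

View pics/m1.png

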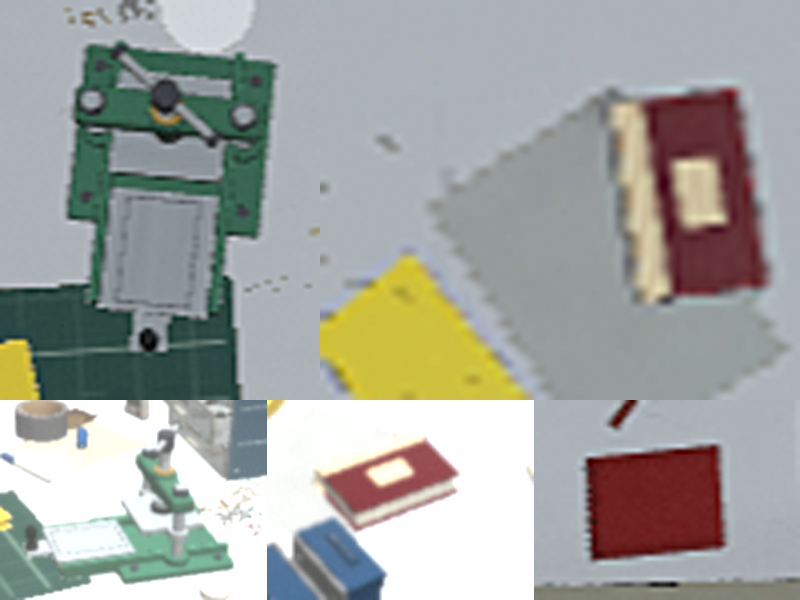

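The red book's top corners are at about (321,203), (337,201), (341,226) and (325,228). The bed is out towards the robot, with the knob at (232,225) and the hub at (236,164). Next I'll fit models to these.

```bash
cat > fit.py <<'E'
from h import *
from scipy.optimize import minimize
def box(x,y,yaw,z0,z1,lx,ly):
    c,s=np.cos(yaw),np.sin(yaw)
    return np.array([[x+c*a*lx/2-s*b*ly/2,y+s*a*lx/2+c*b*ly/2,z] for z in(z0,z1) for a in(-1,1) for b in(-1,1)])
S=8
def sil(n,hulls):
    # antialiased soft mask
    m=np.zeros((384*4,512*4),np.uint8)
    for P in hulls:
        h=cv2.convexHull(((proj(n,P)+.5)*4*16).astype(np.int32)); cv2.fillConvexPoly(m,h,255,shift=4)
    return cv2.resize(m,(512,384),interpolation=cv2.INTER_AREA)/255.
def iou(n,hulls,M):
    s=sil(n,hulls); return np.minimum(s,M).sum()/np.maximum(s,M).sum()
def fit(model,masks,p0,scale):
    f=lambda q:-sum(iou(n,model(p0+q*scale),M) for n,M in masks)
    r=minimize(f,np.zeros(len(p0)),method='Nelder-Mead',options=dict(initial_simplex=np.vstack([np.zeros(len(p0)),np.eye(len(p0))]),xatol=.01,fatol=1e-4,maxiter=200))
    return p0+r.x*scale,-r.fun/len(masks)
def mask(n,name,near):
    ds=spotter.cut_out(n,name); d=min(ds,key=lambda d:np.hypot(*(np.array(d['at'])-near))); return d['pixels'].astype(float)
E
cat > m.py <<'E'
from fit import *
snap('top');snap('side')
c0=ray('top',(331,214),18); print('book0',c0)
mt=mask('top','book',(331,214)); ms=mask('side','book',(276,290))
bm=lambda p:[box(p[0],p[1],p[2],0,18,88,58)]
for mm in([('top',mt)],[('side',ms)],[('top',mt),('side',ms)]):
    print('book',[x[0] for x in mm],fit(bm,mm,np.array([c0[0],c0[1],.1]),np.array([8,8,.15])))
k=ray('top',(232,224.7),62); h=ray('top',(236.5,164),170+8); print('knob',k,'hub',h,np.hypot(*(h-k)[:2]),'yaw',np.arctan2(*(h-k)[1::-1]))
yaw=np.arctan2(*(h-k)[1::-1])
bt=mask('top','bed_centre',(233,204)); bs=mask('side','bed_centre',(231,213))
def bed(p):
    x,y,a=p; u=np.array([np.cos(a),np.sin(a)]); kk=np.array([x,y])-79*u; t=np.linspace(0,6.28,16)
    cyl=np.array([[kk[0]+8*np.cos(i),kk[1]+8*np.sin(i),z] for i in t for z in(30,62)])
    tab=np.array([x,y])-66*u
    return [box(x,y,a,24,30,108,94),cyl]
b0=k[:2]+79*np.array([np.cos(yaw),np.sin(yaw)])
for mm in([('top',bt)],[('side',bs)],[('top',bt),('side',bs)]):
    print('bed',[x[0] for x in mm],fit(bed,mm,np.array([b0[0],b0[1],yaw]),np.array([8,8,.1])))
for px in((225,152.5),(248,175),(236.5,164)): print('cap',ray('top',px,170))
for n in('top','side'):
    d=spotter.cut_out(n,'handle_mid')[0]['pixels']; yy,xx=np.nonzero(d); print(n,cv2.minAreaRect(np.c_[xx,yy].astype(np.float32)))
E
python3 m.py
```

```text
book0 [ 480.587215   -282.53972976   18.        ]
book ['top'] (array([ 4.81803614e+02, -2.82642845e+02,  1.08304259e-01]), np.float64(0.938477598956068))
book ['side'] (array([ 4.79312758e+02, -2.79002872e+02,  1.14096661e-01]), np.float64(0.9548634599232743))
book ['top', 'side'] (array([ 4.80621725e+02, -2.80999394e+02,  9.19589297e-02]), np.float64(0.9159722419219869))
knob [446.36257128  63.88991929  62.        ] hub [630.05589025  40.98710653 178.        ] 185.11557002771238 yaw -0.12403952862398222
bed ['top'] (array([ 5.27510963e+02,  5.51432922e+01, -1.37991355e-01]), np.float64(0.9093868531563263))
bed ['side'] (array([ 5.24579003e+02,  6.27876818e+01, -1.63550910e-02]), np.float64(0.8594963961434055))
bed ['top', 'side'] (array([ 5.26278618e+02,  5.68303415e+01, -9.87506616e-02]), np.float64(0.8458630198588923))
cap [671.60985208  78.06300278 170.        ]
cap [594.39758367   4.61710799 170.        ]
cap [632.01823531  41.21494409 170.        ]
top ((236.25343322753906, 163.70863342285156), (33.706443786621094, 7.692585468292236), 49.76364517211914)
side ((272.77056884765625, 169.78236389160156), (10.304197311401367, 21.801511764526367), 12.52880859375)
```

Emit:
play_rows:
  commands:
    - [[-1, -0.7, -0.12, 0, 0, 0], [-1, -0.7, -0.12, 0, 0, 0], [-1, -0.7, -0.12, 0, 0, 0], [-1, -0.7, -0.12, 0, 0, 0], [-1, -0.7, -0.12, 0, 0, 0], [-1, -0.7, -0.12, 0, 0, 0], [-1, -0.7, -0.12, 0, 0, 0], [-1, -0.7, -0.12, 0, 0, 0], [-1, -0.7, -0.12, 0, 0, 0], [-1, -0.7, -0.12, 0, 0, 0], [-1, -0.7, -0.12, 0, 0, 0], [-1, -0.7, -0.12, 0, 0, 0]]
  fingers: 0.0

```text
time_s: 2.6
eef_pos: [399.8, 382.4, 241.7]
tcp_rot: [3.141, 0.0, 2.909]
wrist_force: [0.1, 1.0, -0.9]
opening: 94.0
```

Emit:
play_rows:
  commands:
    - [[-1, -0.7, -0.12, 0, 0, 0], [-1, -0.7, -0.12, 0, 0, 0], [-1, -0.7, -0.12, 0, 0, 0], [-1, -0.7, -0.12, 0, 0, 0], [-1, -0.7, -0.12, 0, 0, 0], [-1, -0.7, -0.12, 0, 0, 0], [-0.16, -1, 0, 0, 0, 0], [-0.16, -1, 0, 0, 0, 0], [-0.16, -1, 0, 0, 0, 0], [-0.16, -1, 0, 0, 0, 0], [-0.16, -1, 0, 0, 0, 0], [-0.16, -1, 0, 0, 0, 0]]

```text
time_s: 4.1
eef_pos: [509.0, 93.5, 259.6]
tcp_rot: [3.141, 0.0, 2.909]
wrist_force: [0.6, -1.9, -0.1]
opening: 94.2
```

Emit:
play_rows:
  commands:
    - [[-0.16, -1, 0, 0, 0, 0], [-0.16, -1, 0, 0, 0, 0], [-0.16, -1, 0, 0, 0, 0], [-0.16, -1, 0.1, 0, 0, 0], [-0.16, -1, 0.2, 0, 0, 0], [-0.16, -1, 0.4, 0, 0, 0], [-0.16, -1, 0.4, 0, 0, 0], [-0.16, -1, 0.4, 0, 0, 0], [-0.16, -1, 0.4, 0, 0, 0], [-0.16, -1, 0.4, 0, 0, 0], [-0.16, -1, 0.4, 0, 0, 0], [-0.16, -1, 0.4, 0, 0, 0]]

```text
time_s: 5.6
eef_pos: [486.3, -208.9, 181.8]
tcp_rot: [3.141, 0.0, 2.909]
wrist_force: [-0.4, 0.6, 0.1]
opening: 93.9
```

```bash
cat >> h.py <<'E'
def to(P,yaw):
    s=st(); M=R.from_euler('xyz',s['tcp_rot']).as_matrix(); d=M.T@(np.array(P)-s['eef_pos'])
    rv=(R.from_matrix(M).inv()*R.from_euler('xyz',[np.pi,0,yaw])).as_rotvec(degrees=True)
    print('shift units (now-axes)',np.round(d/25,2),'turn units',np.round(rv/6,2),'j',np.round(s['joint_positions'],2))
E
python3 -c "
from h import *
to([480.5,-281.5,100],0.108+np.pi)"
```

```text
t 5.6 pos [ 486.3 -208.9  181.8] rot [3.141 0.    2.909] F [-0.4  0.6  0.1] T [ 0.01 -0.02  0.05] op 93.9
shift units (now-axes) [-0.44 -2.88  3.27] turn units [ 0.01  0.   -3.25] j [-0.26  0.24  0.64  1.99 -0.18  0.97  1.81]
```

Emit:
play_rows:
  commands:
    - [[-0.11, -0.72, 0.8, 0, 0, 0], [-0.11, -0.72, 0.8, 0, 0, 0], [-0.11, -0.72, 0.8, 0, 0, 0], [-0.11, -0.72, 0.8, 0, 0, 0], [0, 0, 0, 0, 0, -1], [0, 0, 0, 0, 0, -1], [0, 0, 0, 0, 0, -1], [0, 0, 0, 0, 0, -0.25], [0, 0, 0, 0, 0, 0], [0, 0, 0, 0, 0, 0]]

```text
time_s: 6.85
eef_pos: [481.1, -280.6, 102.0]
tcp_rot: [3.142, 0.0, -3.035]
wrist_force: [0.4, -0.5, 0.1]
opening: 94.0
```

Run:
```python
from h import *
to([480.5,-281.5,3],0.108+np.pi)
snap('side','s1.png'); snap('top','t1.png')
a=cv2.imread('pics/s1.png')[210:330,220:340];b=cv2.imread('pics/t1.png')[170:250,290:370]
s=robot.read_state();P=np.array(s['eef_pos']);print(proj('side',P),proj('top',P))
cv2.imwrite('pics/m2.png',np.hstack([cv2.resize(a,(400,400),interpolation=3),cv2.resize(b,(400,400),interpolation=3)]))
```

```text
t 6.85 pos [ 481.1 -280.6  102. ] rot [ 3.142  0.    -3.035] F [ 0.4 -0.5  0.1] T [-0.    0.04  0.06] op 94.0
shift units (now-axes) [ 0.03 -0.03  3.96] turn units [ 0.    0.   -0.02] j [-0.    0.39  0.52  1.99 -0.26  0.82  2.34]
[[277.68508169 256.00775866]] [[334.25798227 210.34001951]]
```

View pics/m2.png

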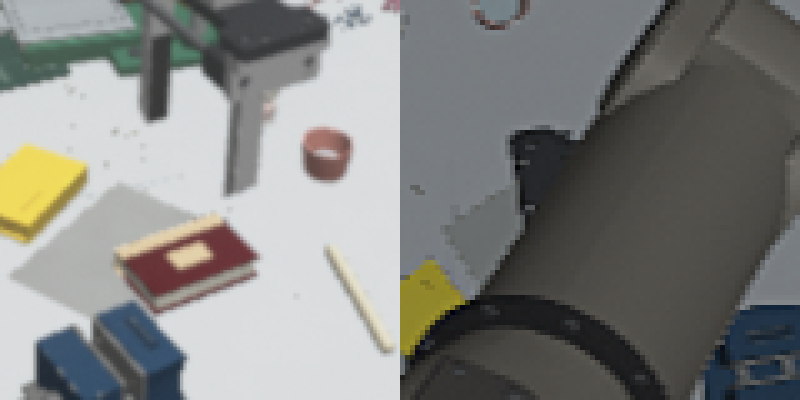

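Side view: the open fingertips straddle the book correctly, at about (266,245) and (292,268), with the book at (275,290). Descending and gripping.

Emit:
play_rows:
  commands:
    - [[0, 0, 0.8, 0, 0, 0], [0, 0, 0.8, 0, 0, 0], [0, 0, 0.8, 0, 0, 0], [0, 0, 0.8, 0, 0, 0], [0, 0, 0.5, 0, 0, 0], [0, 0, 0.25, 0, 0, 0], [0, 0, 0, 0, 0, 0]]

```text
time_s: 7.82
eef_pos: [481.2, -280.7, 3.2]
tcp_rot: [-3.142, -0.0, -3.034]
wrist_force: [-0.6, -0.4, 0.6]
opening: 93.8
```

Emit:
play_rows:
  commands:
    - [[0, 0, 0, 0, 0, 0], [0, 0, 0, 0, 0, 0], [0, 0, 0, 0, 0, 0], [0, 0, 0, 0, 0, 0], [0, 0, 0, 0, 0, 0], [0, 0, 0, 0, 0, 0]]
  fingers: 0.45
  squeeze: 20

```text
time_s: 8.57
eef_pos: [481.3, -280.7, 3.4]
tcp_rot: [-3.142, 0.0, -3.034]
wrist_force: [-0.0, 0.1, 6.1]
opening: 57.8
```

Run:
```python
from h import *
st()
```

```text
t 8.57 pos [ 481.3 -280.7    3.4] rot [-3.142  0.    -3.034] F [-0.   0.1  6.1] T [ 0.2   0.21 -0.02] op 57.8
```

Emit:
play_rows:
  commands:
    - [[0, 0, -0.6, 0, 0, 0], [0, 0, -1, 0, 0, 0], [0, 0, -1, 0, 0, 0], [0, 0, -1, 0, 0, 0], [-0.25, 1, 0, 0, 0, 0], [-0.25, 1, 0, 0, 0, 0], [-0.25, 1, 0, 0, 0, 0], [-0.25, 1, 0, 0, 0, 0], [-0.25, 1, 0, 0, 0, 0], [-0.25, 1, 0, 0, 0, 0], [-0.25, 1, 0, 0, 0, 0], [-0.25, 1, 0, 0, 0, 0]]

```text
time_s: 10.07
eef_pos: [509.5, -75.7, 94.0]
tcp_rot: [-3.142, 0.0, -3.034]
wrist_force: [-0.5, -0.5, -0.8]
opening: 57.7
```

Emit:
play_rows:
  commands:
    - [[-0.25, 1, 0, 0, 0, 0], [-0.25, 1, 0, 0, 0, 0], [-0.25, 1, 0, 0, 0, 0], [-0.25, 1, 0, 0, 0, 0], [-0.25, 1, 0, 0, 0, 0], [0, 0.2, 0, 0, 0, 1], [0, 0, 0.5, 0, 0, 1], [0, 0, 0.5, 0, 0, 0.2], [0, 0, 0, 0, 0, 0], [0, 0, 0, 0, 0, 0]]

```text
time_s: 11.32
eef_pos: [526.7, 55.9, 68.5]
tcp_rot: [-3.142, 0.0, 3.02]
wrist_force: [-0.3, 0.9, -1.1]
opening: 58.1
```

Run:
```python
from h import *
to([527,55.5,33.5],np.pi-0.125)
snap('side','s2.png'); snap('top','t2.png')
a=cv2.imread('pics/s2.png')[150:250,190:310];b=cv2.imread('pics/t2.png')[140:240,195:275]
cv2.imwrite('pics/m3.png',np.hstack([cv2.resize(a,(480,400),interpolation=3),cv2.resize(b,(320,400),interpolation=3)]))
```

```text
t 11.32 pos [526.7  55.9  68.5] rot [-3.142  0.     3.02 ] F [-0.3  0.9 -1.1] T [0.   0.05 0.01] op 58.1
shift units (now-axes) [-0.01 -0.01  1.4 ] turn units [-0.    0.    0.03] j [-0.62  0.4   0.48  2.07 -0.27  0.73  1.48]
```

View pics/m3.png

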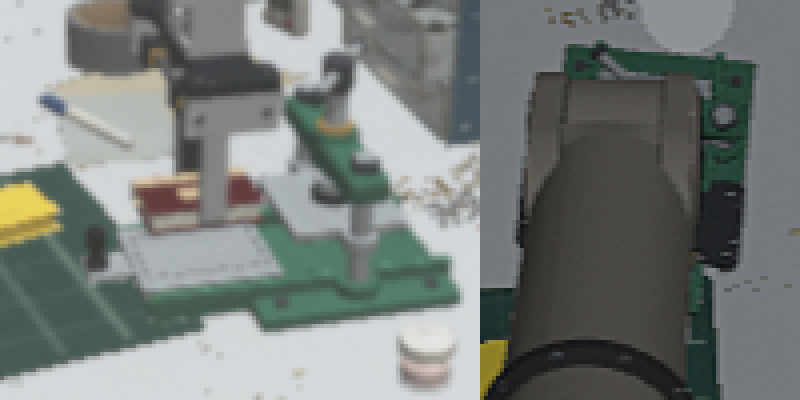

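The book is held about centred over the bed, in the side view. I'll check the bed estimate by overlaying it on the initial clean pictures.

```bash
cat > ov.py <<'E'
from h import *
from fit import box
def ov(n,f,x0,y0,w,h,k,p,extra=()):
    im=cv2.resize(cv2.imread('pics/'+f)[y0:y0+h,x0:x0+w],(w*k,h*k),interpolation=cv2.INTER_CUBIC)
    def pl(P,c):
        q=((proj(n,P)+.5-[x0,y0])*k*16).astype(np.int32); cv2.polylines(im,[q.reshape(-1,1,2)],True,c,1,cv2.LINE_AA,4)
    for lx,ly,c in((108,94,(0,0,255)),(94,63,(0,255,255))): pl(box(*p,30,30,lx,ly)[[0,1,3,2]],c)
    for P,c in extra: pl(P,c)
    return im
E
python3 - <<'E'
from ov import *
p=(527,55.5,-.125)
a=ov('side','side0.png',205,190,64,48,8,p); b=ov('top','top0.png',212,182,36,48,8,p)
cv2.imwrite('pics/m4.png',np.hstack([a,b]))
E
```

```text
(no output)
```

View pics/m4.png

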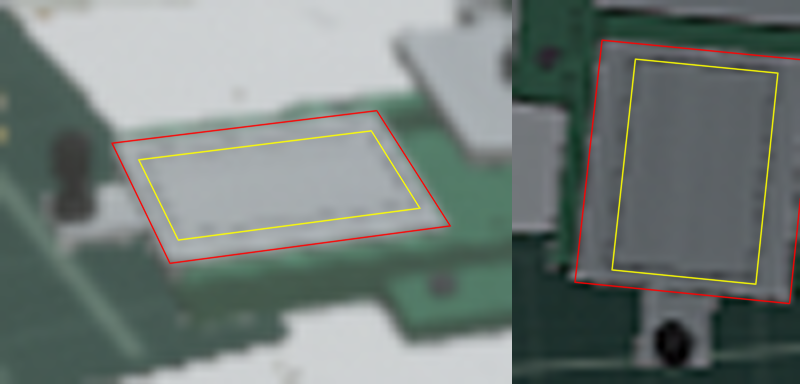

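Run:
```python
from fit import *
a=cv2.imread('pics/s2.png').astype(int); B,G,Rr=a[...,0],a[...,1],a[...,2]
m=((Rr>G*1.5)&(Rr>B*1.4)&(Rr>50)).astype(float); m[:150]=0;m[250:]=0;m[:,:215]=0;m[:,270:]=0
yy,xx=np.nonzero(m);print('red',xx.min(),xx.max(),yy.min(),yy.max(),len(xx))
for dx in(-6,0,6):
    x,y,yaw=526.7+dx*.992,55.9-dx*.124,-.122
    P=box(x,y,yaw,65.1,83.1,88,58); q=proj('side',P); print(dx,np.round(q,1).tolist())
snap('side'); d=spotter.cut_out('side','book')
for e in d[:4]:
    ys,xs=np.nonzero(e['pixels']); print(e['score'],e['at'],xs.min(),xs.max(),ys.min(),ys.max())
    if abs(e['at'][0]-240)<20 and abs(e['at'][1]-200)<15:
        for r in range(ys.min(),ys.max()+1):
            xr=xs[ys==r]; print(r,xr.min(),xr.max(),end='; ')
        print()
```

```text
red 226 253 195 202 70
-6 [[225.4, 208.8], [220.8, 199.8], [254.0, 205.2], [248.4, 196.5], [225.4, 203.4], [220.7, 194.6], [254.2, 199.9], [248.6, 191.4]]
0 [[227.4, 208.5], [222.7, 199.6], [256.0, 204.9], [250.3, 196.3], [227.4, 203.1], [222.7, 194.4], [256.1, 199.6], [250.4, 191.1]]
6 [[229.4, 208.3], [224.6, 199.4], [257.9, 204.7], [252.1, 196.1], [229.4, 202.9], [224.6, 194.1], [258.1, 199.4], [252.3, 190.9]]
0.91 [228.1, 265.4] 210 246 253 281
0.85 [233.2, 198.9] 223 254 192 207
192 247 250; 193 233 251; 194 224 251; 195 223 252; 196 223 253; 197 223 253; 198 223 254; 199 223 254; 200 223 254; 201 223 254; 202 224 254; 203 225 254; 204 225 254; 205 226 252; 206 226 237; 207 228 233; 
0.77 [189.3, 201.4] 173 203 196 212
```

Emit:
play_rows:
  commands:
    - [[-0.06, 0, 0.5, 0, 0, 0.03], [0, 0, 0.5, 0, 0, 0], [0, 0, 0.2, 0, 0, 0], [0, 0, 0.15, 0, 0, 0], [0, 0, 0.05, 0, 0, 0], [0, 0, 0, 0, 0, 0]]

```text
time_s: 12.28
eef_pos: [528.3, 56.0, 33.4]
tcp_rot: [3.141, 0.0, 3.015]
wrist_force: [-0.8, -0.1, -1.0]
opening: 57.5
```

```bash
python3 -c "
from h import *
st()"
```

```text
t 12.28 pos [528.3  56.   33.4] rot [3.141 0.    3.015] F [-0.8 -0.1 -1. ] T [ 0.01 -0.04 -0.02] op 57.5
```

Emit:
play_rows:
  commands:
    - [[0, 0, 0.02, 0, 0, 0], [0, 0, 0, 0, 0, 0], [0, 0, 0, 0, 0, 0], [0, 0, 0, 0, 0, 0]]
  fingers: 0.28

```text
time_s: 12.78
eef_pos: [528.1, 56.0, 32.7]
tcp_rot: [-3.142, 0.0, 3.016]
wrist_force: [0.2, 0.2, -0.8]
opening: 68.0
```

Emit:
play_rows:
  commands:
    - [[0, 0, -0.4, 0, 0, 0], [0, 0, -1, 0, 0, 0], [0, 0, -1, 0, 0, 0], [0, 0, -1, 0, 0, 0], [0, 0, -1, 0, 0, 0], [1, 0, 0, 0, 0, 0], [1, 0, 0, 0, 0, 0], [1, 0, 0, 0, 0, 0], [0, 0, 0, 0, 0, 0]]

```text
time_s: 13.9
eef_pos: [452.6, 65.7, 143.4]
tcp_rot: [3.14, -0.0, 3.016]
wrist_force: [0.6, -0.5, -0.1]
opening: 67.5
```

Run:
```python
from ov import *
st()
snap('side','s3.png'); snap('top','t3.png')
p=(527,55.5,-.125); B=box(527,55.5,-.125,48,48,88,58)[[0,1,3,2]]
a=ov('side','s3.png',205,190,64,48,8,p,[(B,(255,255,0))]); b=ov('top','t3.png',212,182,36,48,8,p,[(B,(255,255,0))])
cv2.imwrite('pics/m5.png',np.hstack([a,b]))
```

```text
t 13.9 pos [452.6  65.7 143.4] rot [ 3.14  -0.     3.016] F [ 0.6 -0.5 -0.1] T [ 0.02 -0.05 -0.05] op 67.5
```

View pics/m5.png

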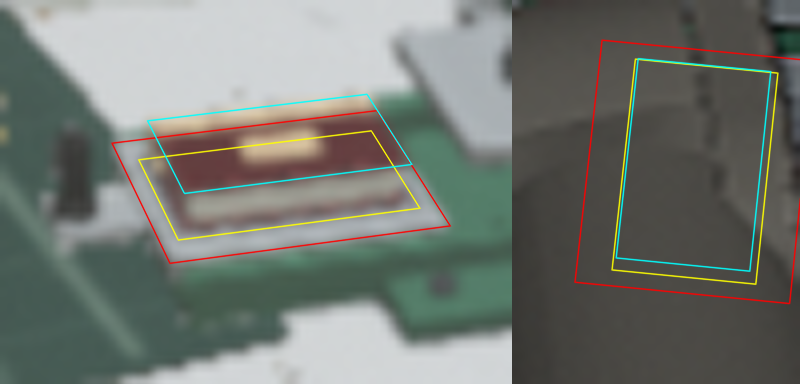

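The released book lies flat with the scribed outline visible all round. In the side view its lower cover runs (190,230)–(400,200) inside the outline at (178,240)–(420,208). Now to push the knob from behind with closed fingers.

Emit:
play_rows:
  commands:
    - [[0.9, 0, 0, 0, 0, 0], [0.16, 0, 1, 0, 0, 0], [0, 0, 0.4, 0, 0, 0], [0, 0, 0, 0, 0, 0], [0, 0, 0, 0, 0, 0]]
  fingers: 1.0

```text
time_s: 14.62
eef_pos: [428.1, 68.6, 108.2]
tcp_rot: [-3.141, 0.0, 3.015]
wrist_force: [0.6, -0.4, -0.4]
opening: 21.4
```

Run:
```python
from ov import *
to([425.8,68.2,45],np.pi-.125)
snap('side','s4.png'); snap('top','t4.png')
p=(527,55.5,-.125); B=box(527,55.5,-.125,48,48,88,58)[[0,1,3,2]]
a=ov('side','s4.png',190,160,64,72,8,p,[(B,(255,255,0))]); b=ov('top','t4.png',212,182,36,48,8,p,[(B,(255,255,0))])
b=cv2.copyMakeBorder(b,0,576-384,0,0,cv2.BORDER_CONSTANT)
cv2.imwrite('pics/m6.png',np.hstack([a,b]))
```

```text
t 14.62 pos [428.1  68.6 108.2] rot [-3.141  0.     3.015] F [ 0.6 -0.4 -0.4] T [ 0.04 -0.02  0.05] op 21.4
shift units (now-axes) [ 0.09 -0.03  2.53] turn units [-0.    0.   -0.01] j [-0.79  0.17  0.53  2.25 -0.12  0.75  1.27]
```

View pics/m6.png

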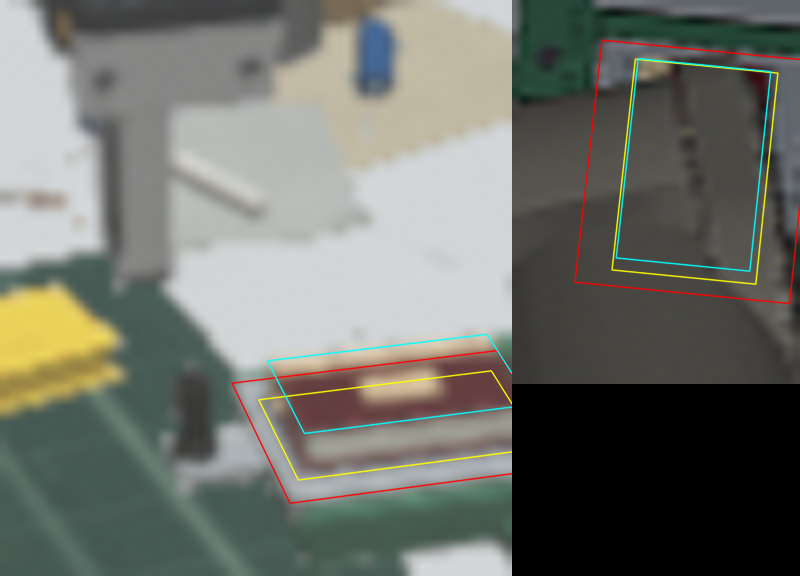

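The top view shows the cream and red corners at (645,70) and (765,85), agreeing with the model. The fingertip stands behind the knob, so I'll descend and push, starting and ending gently.

Emit:
play_rows:
  commands:
    - [[0.09, -0.03, 0.8, 0, 0, 0], [0, 0, 0.8, 0, 0, 0], [0, 0, 0.6, 0, 0, 0], [0, 0, 0.3, 0, 0, 0], [0, 0, 0, 0, 0, 0]]

```text
time_s: 15.35
eef_pos: [425.0, 68.1, 45.1]
tcp_rot: [-3.141, -0.0, 3.015]
wrist_force: [0.6, 0.5, 0.6]
opening: 0.4
```

Emit:
play_rows:
  commands:
    - [[-0.15, 0, 0, 0, 0, 0], [-0.15, 0, 0, 0, 0, 0], [-0.2, 0, 0, 0, 0, 0], [-0.3, 0, 0, 0, 0, 0], [-0.4, 0, 0, 0, 0, 0], [-0.5, 0, 0, 0, 0, 0], [-0.5, 0, 0, 0, 0, 0], [-0.5, 0, 0, 0, 0, 0], [-0.5, 0, 0, 0, 0, 0], [-0.4, 0, 0, 0, 0, 0], [-0.3, 0, 0, 0, 0, 0], [-0.2, 0, 0, 0, 0, 0]]

```text
time_s: 16.85
eef_pos: [527.1, 55.3, 45.2]
tcp_rot: [-3.141, -0.0, 3.015]
wrist_force: [-2.6, 1.4, 1.2]
opening: 0.5
```

Emit:
play_rows:
  commands:
    - [[-0.15, 0, 0, 0, 0, 0], [-0.1, 0, 0, 0, 0, 0], [0, 0, 0, 0, 0, 0]]

```text
time_s: 17.23
eef_pos: [533.1, 54.5, 45.3]
tcp_rot: [-3.142, 0.0, 3.015]
wrist_force: [-0.9, 0.4, 0.2]
opening: 0.4
```

Emit:
play_rows:
  commands:
    - [[-0.1, 0, 0, 0, 0, 0], [-0.06, 0, 0, 0, 0, 0], [-0.06, 0, 0, 0, 0, 0], [0, 0, 0, 0, 0, 0]]

```text
time_s: 17.73
eef_pos: [536.9, 54.1, 44.9]
tcp_rot: [-3.141, -0.003, 3.016]
wrist_force: [-10.7, 1.4, 7.0]
opening: 0.6
```

Emit:
play_rows:
  commands:
    - [[-0.05, 0, 0, 0, 0, 0], [-0.05, 0, 0, 0, 0, 0]]

```text
time_s: 17.98
eef_pos: [537.3, 54.1, 44.6]
tcp_rot: [-3.141, -0.007, 3.016]
wrist_force: [-24.6, 4.0, 18.9]
opening: 0.8
```

Force rose to about 25 N at a travel consistent with home. Backing off, rising and checking.

Emit:
play_rows:
  commands:
    - [[0.2, 0, 0, 0, 0, 0], [0.4, 0, -0.4, 0, 0, 0], [0.5, 0, -1, 0, 0, 0], [0.5, 0, -1, 0, 0, 0], [0, 0, -1, 0, 0, 0], [0, 0, -1, 0, 0, 0], [0, 0, -1, 0, 0, 0], [0, 0, -1, 0, 0, 0], [0, 0, -1, 0, 0, 0], [0, 0, -0.5, 0, 0, 0], [0, 0, 0, 0, 0, 0]]
  fingers: 0.4

```text
time_s: 19.35
eef_pos: [501.4, 58.8, 243.3]
tcp_rot: [3.141, 0.001, 3.016]
wrist_force: [-0.2, -0.1, 0.6]
opening: 56.1
```

Run:
```python
from ov import *
st()
snap('side','s5.png'); snap('top','t5.png')
p=(634.2,42,-.125)
ax=lambda r,yaw,z:np.array([[634.2+s*r*np.cos(yaw),42+s*r*np.sin(yaw),z] for s in(-1,1)])
k=np.array([634.2-78.4,42+9.8]); t=np.linspace(0,6.28,16)
C=np.c_[k[0]+8*np.cos(t),k[1]+8*np.sin(t),t*0+62]
ex=[(ax(57.5,.72,170),(255,255,0)),(C,(255,0,255))]
a=ov('side','s5.png',225,150,72,75,7,p,ex); b=ov('top','t5.png',215,140,42,75,7,p,ex)
cv2.imwrite('pics/m7.png',np.hstack([a,b]))
for n in('top','side'):
    for d in spotter.cut_out(n,'handle_mid')[:2]:
        yy,xx=np.nonzero(d['pixels']); print(n,d['score'],d['at'],cv2.minAreaRect(np.c_[xx,yy].astype(np.float32)))
```

```text
t 19.35 pos [501.4  58.8 243.3] rot [3.141e+00 1.000e-03 3.016e+00] F [-0.2 -0.1  0.6] T [ 0.07 -0.05  0.03] op 56.1
side 0.75 [273.1, 170.3] ((273.0588073730469, 169.26470947265625), (9.943960189819336, 21.3431339263916), 14.03624439239502)
```

View pics/m7.png

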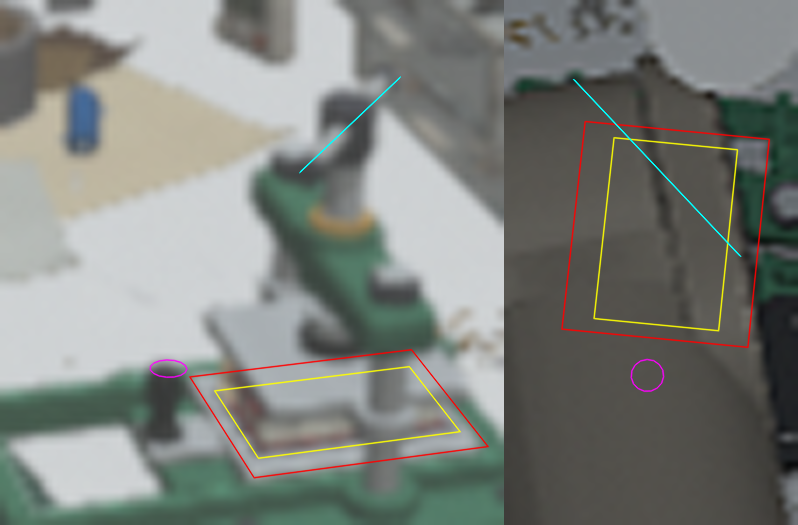

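The bed is home: knob at (165,370) against the predicted (168,369), and the book is under the platen. The bar direction in the side view is unclear, so I'll zoom in on it.

Run:
```python
from h import *
def z(f,x,y,w,h,k,n):
    im=cv2.resize(cv2.imread('pics/'+f)[y:y+h,x:x+w],None,fx=k,fy=k,interpolation=cv2.INTER_NEAREST); return np.clip(im*1.3,0,255).astype('uint8')
a=z('s5.png',255,148,36,40,14,'side'); b=z('top0.png',218,145,24,0+36,14,'top') if 0 else z('top0.png',218,144,38,36,7,'top')
b=cv2.copyMakeBorder(b,0,a.shape[0]-b.shape[0],0,0,cv2.BORDER_CONSTANT)
cv2.imwrite('pics/m8.png',np.hstack([a,b]))
```

```text
(no output)
```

View pics/m8.png

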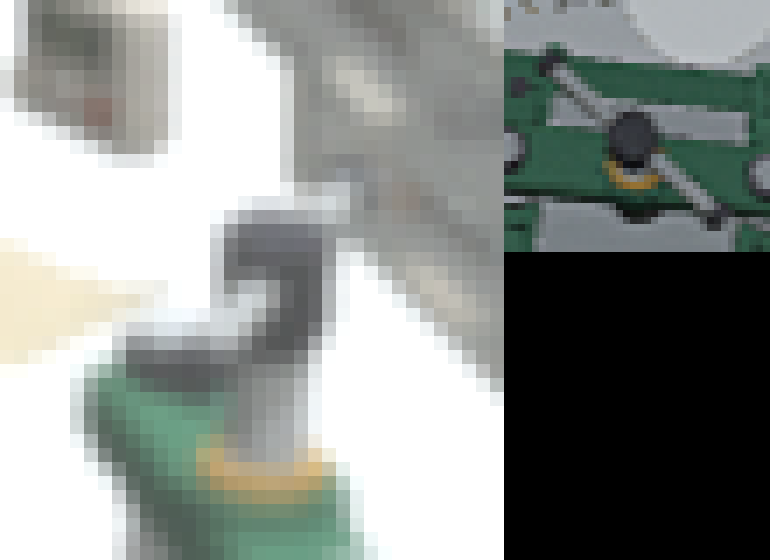

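Emit:
play_rows:
  commands:
    - [[-0.9, -0.2, 0.1, 0, 0, 0], [-0.9, -0.2, 0.1, 0, 0, 0], [-0.9, -0.2, 0.2, 0, 0, 0], [-0.9, -0.2, 0.3, 0, 0, 0], [-0.87, -0.24, 0.3, 0, 0, 0]]
  fingers: 0.6

```text
time_s: 20.18
eef_pos: [609.2, 18.5, 216.5]
tcp_rot: [-3.141, -0.001, 3.016]
wrist_force: [0.5, 0.2, 0.1]
opening: 37.5
```

Emit:
play_rows:
  commands:
    - [[0, 0, 0, 0, 0, -1], [0, 0, 0, 0, 0, -1], [0, 0, 0, 0, 0, -1], [0, 0, 0, 0, 0, -1], [0, 0, 0, 0, 0, -1], [0, 0, 0, 0, 0, -1], [0, 0, 0, 0, 0, -1], [0, 0, 0, 0, 0, -1], [0, 0, 0, 0, 0, -0.36], [0, 0, 0, 0, 0, 0]]

```text
time_s: 21.42
eef_pos: [608.6, 18.6, 217.2]
tcp_rot: [3.141, -0.001, -2.394]
wrist_force: [-1.0, -0.0, -0.0]
opening: 37.9
```

Run:
```python
from h import *
to([609.1,19.1,154],3.89)
```

```text
t 21.43 pos [608.6  18.6 217.2] rot [ 3.141e+00 -1.000e-03 -2.394e+00] F [-1. -0. -0.] T [ 0.06  0.04 -0.05] op 37.9
shift units (now-axes) [-0.03  0.    2.53] turn units [ 0.   -0.01 -0.01] j [-0.46  0.32  0.41  1.76 -0.14  1.08  2.32]
```

Emit:
play_rows:
  commands:
    - [[0, 0, 0.8, 0, 0, 0], [0, 0, 0.8, 0, 0, 0], [0, 0, 0.6, 0, 0, 0], [0, 0, 0.3, 0, 0, 0], [0, 0, 0, 0, 0, 0]]

```text
time_s: 22.05
eef_pos: [608.7, 18.7, 155.0]
tcp_rot: [3.141, -0.001, -2.393]
wrist_force: [-0.3, 0.0, -0.5]
opening: 37.4
```

Emit:
play_rows:
  commands:
    - [[0, 0, 0, 0, 0, 0], [0, 0, 0, 0, 0, 0], [0, 0, 0, 0, 0, 0], [0, 0, 0, 0, 0, 0]]
  fingers: 1.0
  squeeze: 20

```text
time_s: 22.55
eef_pos: [608.8, 19.0, 155.5]
tcp_rot: [3.141, 0.0, -2.392]
wrist_force: [-2.3, 1.1, 4.1]
opening: 8.5
```

Run:
```python
from h import *
st()
```

```text
t 22.55 pos [608.8  19.  155.5] rot [ 3.141  0.    -2.392] F [-2.3  1.1  4.1] T [0.33 0.55 0.16] op 8.5
```

Emit:
play_rows:
  commands:
    - [[-0.007, 0.14, 0.007, 0, 0, 1], [-0.007, 0.14, 0.007, 0, 0, 1], [-0.007, 0.14, 0.007, 0, 0, 1], [-0.007, 0.14, 0.007, 0, 0, 1], [-0.007, 0.14, 0.007, 0, 0, 1], [-0.007, 0.14, 0.007, 0, 0, 1]]

```text
time_s: 23.3
eef_pos: [599.5, 37.6, 154.6]
tcp_rot: [3.141, -0.001, -3.024]
wrist_force: [-6.3, -0.0, 9.6]
opening: 8.6
```

```bash
cat > ax.py <<'E'
from h import *
s=st(); y=s['tcp_rot'][2]; P=np.array(s['eef_pos'])
print('axis by tool',np.round(P[:2]-33.3*np.array([np.cos(y),np.sin(y)]),1),'turned from start deg',round(np.degrees(-2.392-y),1),'j',np.round(s['joint_positions'],2))
E
python3 ax.py
```

```text
t 23.3 pos [599.5  37.6 154.6] rot [ 3.141e+00 -1.000e-03 -3.024e+00] F [-6.3 -0.   9.6] T [0.05 1.64 0.11] op 8.6
axis by tool [632.5  41.6] turned from start deg 36.2 j [-0.59  0.39  0.53  1.85 -0.24  0.96  1.74]
```

```bash
cat > pl.py <<'E'
from ax import *
import sys
a=np.mean([snap('side').astype(float) for _ in range(3)],0); np.save('pl_%s.npy'%sys.argv[1],a)
def d(p,q,r): x0,x1,y0,y1=r; return round(float(np.abs(p[y0:y1,x0:x1]-q[y0:y1,x0:x1]).mean()),2)
prev=np.load('pl_%s.npy'%sys.argv[2]) if len(sys.argv)>2 else cv2.imread('pics/s5.png')[:,:,::-1].astype(float)
for nm,r in dict(platen=(253,290,193,216),book_front=(262,278,209,218),ref_base=(300,320,215,235),ref_bed=(228,245,212,225)).items(): print(nm,d(a,prev,r))
im=cv2.resize(a[185:225,245:297,::-1].astype('uint8'),None,fx=8,fy=8,interpolation=3); cv2.imwrite('pics/pl_%s.png'%sys.argv[1],im)
E
python3 pl.py 36; python3 pl.py 36b 36
```

```text
t 23.3 pos [599.5  37.6 154.6] rot [ 3.141e+00 -1.000e-03 -3.024e+00] F [-6.3 -0.   9.6] T [0.05 1.64 0.11] op 8.6
axis by tool [632.5  41.6] turned from start deg 36.2 j [-0.59  0.39  0.53  1.85 -0.24  0.96  1.74]
platen 3.06
book_front 2.65
ref_base 1.15
ref_bed 0.93
t 23.45 pos [599.4  38.  154.5] rot [ 3.141e+00 -1.000e-03 -3.021e+00] F [-7.5  1.9 10.6] T [0.44 1.78 0.12] op 8.4
axis by tool [632.5  42. ] turned from start deg 36.0 j [-0.59  0.39  0.53  1.85 -0.24  0.96  1.74]
platen 0.38
book_front 0.4
ref_base 0.32
ref_bed 0.34
```

Emit:
play_rows:
  commands:
    - [[-0.007, 0.14, 0.007, 0, 0, 1], [-0.007, 0.14, 0.007, 0, 0, 1], [-0.007, 0.14, 0.007, 0, 0, 1], [-0.007, 0.14, 0.007, 0, 0, 1], [-0.007, 0.14, 0.007, 0, 0, 1], [-0.007, 0.14, 0.007, 0, 0, 1]]

```text
time_s: 24.35
eef_pos: [603.2, 58.8, 153.6]
tcp_rot: [3.141, -0.002, 2.632]
wrist_force: [-9.1, 3.5, 12.3]
opening: 8.0
```

```bash
python3 pl.py 72 36b
```

```text
t 24.35 pos [603.2  58.8 153.6] rot [ 3.141e+00 -2.000e-03  2.632e+00] F [-9.1  3.5 12.3] T [0.89 2.36 0.06] op 8.0
axis by tool [632.2  42.5] turned from start deg -287.8 j [-0.72  0.43  0.67  1.84 -0.33  0.98  1.16]
platen 2.62
book_front 2.66
ref_base 0.74
ref_bed 0.66
```

Emit:
play_rows:
  commands:
    - [[-0.007, 0.14, 0.006, 0, 0, 1], [-0.007, 0.14, 0.006, 0, 0, 1], [-0.007, 0.14, 0.006, 0, 0, 1], [-0.007, 0.14, 0.006, 0, 0, 1], [-0.007, 0.14, 0.006, 0, 0, 1], [-0.007, 0.14, 0.006, 0, 0, 1]]

```text
time_s: 25.25
eef_pos: [618.6, 73.5, 152.6]
tcp_rot: [-3.141, -0.002, 2.004]
wrist_force: [-6.5, 5.6, 10.9]
opening: 8.1
```

```bash
python3 pl.py 108 72
```

```text
t 25.25 pos [618.6  73.5 152.6] rot [-3.141e+00 -2.000e-03  2.004e+00] F [-6.5  5.6 10.9] T [ 1.32  1.71 -0.02] op 8.1
axis by tool [632.6  43.3] turned from start deg -251.9 j [-0.82  0.51  0.82  1.81 -0.44  1.01  0.61]
platen 2.93
book_front 3.02
ref_base 0.99
ref_bed 0.86
```

Emit:
play_rows:
  commands:
    - [[-0.007, 0.14, 0.006, 0, 0, 1], [-0.007, 0.14, 0.006, 0, 0, 1], [-0.007, 0.14, 0.006, 0, 0, 1], [-0.007, 0.14, 0.006, 0, 0, 1], [-0.007, 0.14, 0.006, 0, 0, 1], [-0.007, 0.14, 0.006, 0, 0, 1]]

```text
time_s: 26.15
eef_pos: [639.4, 76.0, 151.5]
tcp_rot: [-3.141, -0.002, 1.375]
wrist_force: [-4.5, 5.5, 6.0]
opening: 8.1
```

```bash
python3 pl.py 144 108
```

```text
t 26.15 pos [639.4  76.  151.5] rot [-3.141e+00 -2.000e-03  1.375e+00] F [-4.5  5.5  6. ] T [ 1.31  1.15 -0.09] op 8.1
axis by tool [633.   43.4] turned from start deg -215.9 j [-0.88  0.61  0.97  1.77 -0.57  1.07  0.09]
platen 2.64
book_front 3.03
ref_base 0.33
ref_bed 0.34
```

Emit:
play_rows:
  commands:
    - [[-0.007, 0.14, 0.006, 0, 0, 1], [-0.007, 0.14, 0.006, 0, 0, 1], [-0.007, 0.14, 0.006, 0, 0, 1]]

```text
time_s: 26.68
eef_pos: [649.4, 72.4, 151.0]
tcp_rot: [-3.14, -0.001, 1.061]
wrist_force: [-3.7, 4.8, 4.1]
opening: 8.1
```

```bash
python3 pl.py 162 144
```

```text
t 26.68 pos [649.4  72.4 151. ] rot [-3.140e+00 -1.000e-03  1.061e+00] F [-3.7  4.8  4.1] T [ 1.12  1.   -0.18] op 8.1
axis by tool [633.1  43.3] turned from start deg -197.9 j [-0.9   0.67  1.04  1.75 -0.64  1.11 -0.16]
platen 1.32
book_front 1.3
ref_base 0.37
ref_bed 0.4
```

Emit:
play_rows:
  commands:
    - [[-0.007, 0.14, 0.006, 0, 0, 1], [-0.007, 0.14, 0.006, 0, 0, 1], [-0.007, 0.14, 0.006, 0, 0, 1]]

```text
time_s: 27.2
eef_pos: [657.6, 65.8, 150.5]
tcp_rot: [-3.14, -0.001, 0.747]
wrist_force: [-4.3, 5.3, 3.6]
opening: 8.3
```

```bash
python3 pl.py 180 162
```

```text
t 27.2 pos [657.6  65.8 150.5] rot [-3.14e+00 -1.00e-03  7.47e-01] F [-4.3  5.3  3.6] T [ 1.08  0.93 -0.09] op 8.3
axis by tool [633.2  43.1] turned from start deg -179.9 j [-0.91  0.73  1.11  1.73 -0.71  1.15 -0.41]
platen 0.83
book_front 0.81
ref_base 0.32
ref_bed 0.37
```

Emit:
play_rows:
  commands:
    - [[-0.007, 0.14, 0.006, 0, 0, 1], [-0.007, 0.14, 0.006, 0, 0, 1], [-0.007, 0.14, 0.006, 0, 0, 1]]

```text
time_s: 27.72
eef_pos: [663.4, 57.0, 149.9]
tcp_rot: [-3.14, 0.0, 0.433]
wrist_force: [-4.0, 5.1, 4.3]
opening: 8.3
```

```bash
python3 pl.py 198 180
```

```text
t 27.73 pos [663.4  57.  149.9] rot [-3.14   0.     0.433] F [-4.   5.1  4.3] T [ 1.05  1.03 -0.03] op 8.3
axis by tool [633.2  43.1] turned from start deg -161.9 j [-0.91  0.78  1.17  1.72 -0.78  1.19 -0.67]
platen 0.73
book_front 0.49
ref_base 0.33
ref_bed 0.35
```

Emit:
play_rows:
  commands:
    - [[-0.007, 0.14, 0.006, 0, 0, 1], [-0.007, 0.14, 0.006, 0, 0, 1], [-0.007, 0.14, 0.006, 0, 0, 1]]

```text
time_s: 28.25
eef_pos: [666.2, 46.9, 149.4]
tcp_rot: [-3.14, 0.001, 0.119]
wrist_force: [-4.2, 4.8, 2.3]
opening: 8.2
```

```bash
python3 pl.py 216 198
python3 - <<'E'
import numpy as np
ks=['144','162','180','198','216']; A=[np.load(f'pl_{k}.npy').mean(2) for k in ks]
for i in range(4):
    D=(A[i+1]-A[i])[190:218,250:292]; y,x=np.nonzero(np.abs(D)>2); print(ks[i+1],len(y),sorted(zip((190+y).tolist(),(250+x).tolist()))[::max(1,len(y)//12)])
E
```

```text
t 28.25 pos [666.2  46.9 149.4] rot [-3.14e+00  1.00e-03  1.19e-01] F [-4.2  4.8  2.3] T [ 1.21  1.04 -0.05] op 8.2
axis by tool [633.2  43. ] turned from start deg -143.9 j [-0.92  0.83  1.23  1.72 -0.84  1.23 -0.92]
platen 0.81
book_front 0.56
ref_base 0.41
ref_bed 0.38
162 176 [(190, 261), (193, 265), (194, 272), (197, 271), (199, 286), (201, 258), (202, 274), (205, 261), (207, 289), (209, 263), (210, 263), (211, 264), (212, 280)]
180 68 [(191, 264), (192, 271), (194, 268), (195, 270), (196, 272), (197, 271), (198, 274), (199, 274), (200, 273), (201, 275), (202, 273), (203, 273), (210, 277), (212, 270)]
198 55 [(193, 269), (194, 268), (194, 272), (195, 271), (196, 270), (197, 270), (197, 274), (199, 271), (200, 271), (201, 277), (207, 256), (209, 263), (210, 278), (212, 268)]
216 61 [(192, 269), (194, 257), (195, 257), (195, 273), (197, 267), (197, 274), (198, 270), (198, 275), (200, 270), (201, 268), (202, 269), (207, 257), (213, 269)]
```

Platen contact came at about 172°: the book edge stopped changing and only the screw nose at (270,198) still moves. Joint 3 is getting near its limit, so I'll regrasp the opposite end of the bar for the last ~66°.

Emit:
play_rows:
  commands:
    - [[0, 0, 0, 0, 0, 0], [0, 0, 0, 0, 0, 0], [0, 0, -0.6, 0, 0, 0], [0, 0, -0.8, 0, 0, 0], [0, 0, -0.8, 0, 0, 0], [-0.66, 0, 0, 0, 0, 0], [-0.8, 0, 0, 0, 0, 0], [-0.8, 0, 0, 0, 0, 0], [-0.4, 0, 0, 0, 0, 0], [0, 0, 0, 0, 0, 0]]
  fingers: 0.6

```text
time_s: 29.65
eef_pos: [600.6, 38.0, 205.3]
tcp_rot: [-3.141, -0.001, 0.121]
wrist_force: [0.5, 0.9, 0.2]
opening: 37.7
```

Run:
```python
from h import *
to([633.2-33*np.cos(.119),43-33*np.sin(.119)-.5,149.5],.119)
```

```text
t 29.65 pos [600.6  38.  205.3] rot [-3.141e+00 -1.000e-03  1.210e-01] F [0.5 0.9 0.2] T [-0.03  0.14  0.02] op 37.7
shift units (now-axes) [-0.   -0.02  2.23] turn units [-0.01 -0.01  0.02] j [-1.05  0.67  1.32  1.82 -0.7   1.22 -0.96]
```

Joint 3 is at 1.32, close to its 1.37 limit. I'll unwind the tool half a turn in the air and then grip this end.

Emit:
play_rows:
  commands:
    - [[0, 0, 0, 0, 0, -1], [0, 0, 0, 0, 0, -1], [0, 0, 0, 0, 0, -1], [0, 0, 0, 0, 0, -1], [0, 0, 0, 0, 0, -1], [0, 0, 0, 0, 0, -1], [0, 0, 0, 0, 0, -1], [0, 0, 0, 0, 0, -1], [0, 0, 0, 0, 0, -1], [0, 0, 0, 0, 0, -1]]

```text
time_s: 30.9
eef_pos: [601.3, 37.7, 204.9]
tcp_rot: [3.141, 0.0, 1.172]
wrist_force: [-0.2, -0.2, 0.1]
opening: 37.4
```

Emit:
play_rows:
  commands:
    - [[0, 0, 0, 0, 0, -1], [0, 0, 0, 0, 0, -1], [0, 0, 0, 0, 0, -1], [0, 0, 0, 0, 0, -1], [0, 0, 0, 0, 0, -1], [0, 0, 0, 0, 0, -1], [0, 0, 0, 0, 0, -1], [0, 0, 0, 0, 0, -1], [0, 0, 0, 0, 0, -1], [0, 0, 0, 0, 0, -1]]

```text
time_s: 32.15
eef_pos: [601.3, 37.6, 204.9]
tcp_rot: [3.141, 0.0, 2.218]
wrist_force: [0.8, -0.1, -0.3]
opening: 37.5
```

Emit:
play_rows:
  commands:
    - [[0, 0, 0, 0, 0, -1], [0, 0, 0, 0, 0, -1], [0, 0, 0, 0, 0, -1], [0, 0, 0, 0, 0, -1], [0, 0, 0, 0, 0, -1], [0, 0, 0, 0, 0, -1], [0, 0, 0, 0, 0, -1], [0, 0, 0, 0, 0, -1], [0, 0, 0, 0, 0, -1], [0, 0, 0, 0, 0, -1], [0, 0, 0, 0, 0, 0]]

```text
time_s: 33.52
eef_pos: [601.1, 37.5, 204.8]
tcp_rot: [3.142, 0.0, -3.022]
wrist_force: [-0.5, 0.2, -0.8]
opening: 37.6
```

Run:
```python
from h import *
to([633.2-33*np.cos(.119),43-33*np.sin(.119)-.5,149.5],.119+np.pi)
```

```text
t 33.52 pos [601.1  37.5 204.8] rot [ 3.142  0.    -3.022] F [-0.5  0.2 -0.8] T [ 0.01 -0.01 -0.06] op 37.6
shift units (now-axes) [0.02 0.05 2.21] turn units [0.   0.   0.01] j [-0.6   0.34  0.55  1.8  -0.2   1.06  1.71]
```

Emit:
play_rows:
  commands:
    - [[0.02, 0.03, 0.8, 0, 0, 0], [0, 0, 0.8, 0, 0, 0], [0, 0, 0.5, 0, 0, 0], [0, 0, 0.1, 0, 0, 0], [0, 0, 0, 0, 0, 0]]

```text
time_s: 34.15
eef_pos: [600.2, 38.3, 149.9]
tcp_rot: [-3.141, 0.0, -3.021]
wrist_force: [0.8, 0.4, 0.8]
opening: 37.8
```

Emit:
play_rows:
  commands:
    - [[0, 0, 0, 0, 0, 0], [0, 0, 0, 0, 0, 0], [0, 0, 0, 0, 0, 0], [0, 0, 0, 0, 0, 0]]
  fingers: 1.0

```text
time_s: 34.65
eef_pos: [599.9, 38.8, 149.8]
tcp_rot: [3.141, 0.0, -3.02]
wrist_force: [-2.0, 1.9, 4.3]
opening: 8.6
```

```bash
python3 pl.py 216c 216
```

```text
t 34.65 pos [599.9  38.8 149.8] rot [ 3.141  0.    -3.02 ] F [-2.   1.9  4.3] T [0.58 0.31 0.09] op 8.6
axis by tool [633.   42.9] turned from start deg 36.0 j [-0.58  0.4   0.53  1.85 -0.24  0.95  1.75]
platen 0.49
book_front 0.39
ref_base 0.54
ref_bed 0.47
```

Gripped, and nothing else has moved. Now the final 66°.

Emit:
play_rows:
  commands:
    - [[-0.007, 0.14, 0.006, 0, 0, 1], [-0.007, 0.14, 0.006, 0, 0, 1], [-0.007, 0.14, 0.006, 0, 0, 1], [-0.007, 0.14, 0.006, 0, 0, 1], [-0.007, 0.14, 0.006, 0, 0, 1], [-0.007, 0.14, 0.006, 0, 0, 1], [-0.007, 0.14, 0.006, 0, 0, 1], [-0.007, 0.14, 0.006, 0, 0, 1], [-0.007, 0.14, 0.006, 0, 0, 1], [-0.007, 0.14, 0.006, 0, 0, 1], [-0.007, 0.14, 0.006, 0, 0, 1], [0, 0, 0, 0, 0, 0]]

```text
time_s: 36.3
eef_pos: [615.7, 71.4, 147.9]
tcp_rot: [-3.141, -0.0, 2.109]
wrist_force: [-3.0, 1.7, 6.3]
opening: 8.3
```

```bash
python3 pl.py 282 216c
```

```text
t 36.3 pos [615.7  71.4 147.9] rot [-3.141 -0.     2.109] F [-3.   1.7  6.3] T [ 0.49  0.84 -0.02] op 8.3
axis by tool [632.8  42.8] turned from start deg -257.9 j [-0.81  0.5   0.8   1.82 -0.42  1.    0.7 ]
platen 1.21
book_front 0.46
ref_base 0.34
ref_bed 0.37
```

Emit:
play_rows:
  commands:
    - [[0, 0, 0, 0, 0, 0], [0, 0, 0, 0, 0, 0], [0, 0, -0.5, 0, 0, 0], [0, 0, -1, 0, 0, 0], [0, 0, -1, 0, 0, 0], [0, 0, -1, 0, 0, 0], [0.5, -0.86, -0.5, 0, 0, 0], [0.5, -0.86, 0, 0, 0, 0], [0.5, -0.86, 0, 0, 0, 0], [0.5, -0.86, 0, 0, 0, 0], [0.5, -0.86, 0, 0, 0, 0], [0, 0, 0, 0, 0, 0]]
  fingers: 0.6

```text
time_s: 37.95
eef_pos: [490.5, 69.6, 248.6]
tcp_rot: [3.14, -0.002, 2.111]
wrist_force: [0.1, 0.1, 0.9]
opening: 37.6
```

Run:
```python
from h import *
st()
snap('side','s9.png'); snap('top','t9.png')
a=cv2.imread('pics/s9.png')[140:320,190:350];b=cv2.imread('pics/t9.png')[140:240,210:370]
u=lambda im,k:cv2.resize(im,None,fx=k,fy=k,interpolation=3)
A=u(a,3); C=u(cv2.imread('pics/s9.png')[180:225,240:300],5)
m=np.zeros((540,780+0,3),np.uint8); m[:,:480]=A; m[:225,480:780]=C; bb=u(b,1.87)[:187,:300]; m[240:240+bb.shape[0],480:480+bb.shape[1]]=bb
cv2.imwrite('pics/m9.png',m)
p=np.mean([snap('side').astype(float) for _ in range(3)],0); q=np.load('pl_282.npy'); r=(slice(205,218),slice(262,278)); print('front diff',np.abs(p[r]-q[r]).mean())
```

```text
t 37.95 pos [490.5  69.6 248.6] rot [ 3.140e+00 -2.000e-03  2.111e+00] F [0.1 0.1 0.9] T [-0.01 -0.01 -0.01] op 37.6
front diff 0.372863247863248
```

View pics/m9.png

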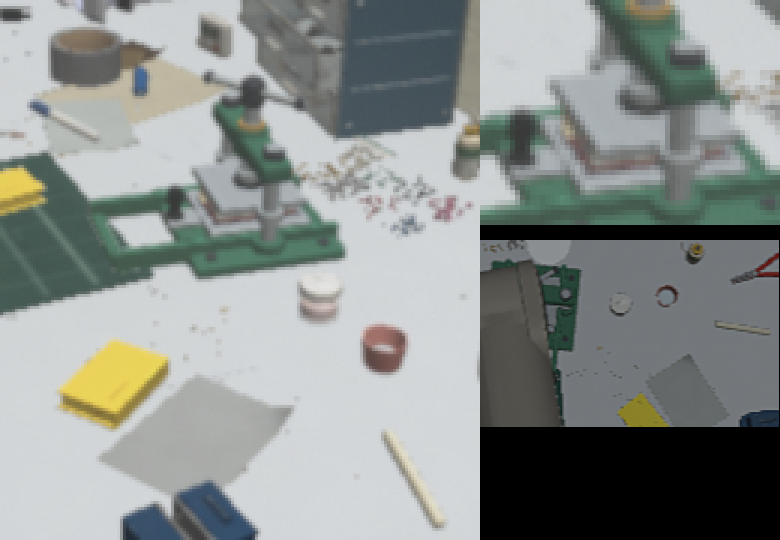

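The platen lies flat on the book and the bed is home, with the handle released at about (255,90). The jar, cup, glue stick and yellow book have not moved, and the arm is clear. Handing in.

```bash
python3 -c "
from h import *
print(robot.close_job())"
```

```text
the job is handed in; nothing more can be done
None
```

The book is nipped in the press and the job is handed in at about 38 s of the 69 s allowed.

- **Placing:** I laid the dark-red book with the cream spine flat in the scribed outline and let go. Overlays on the side view, and on the corners visible from above, put it inside the outline. The arm hid most of the top view, so that check is partial.
- **Bed:** I pushed the knob with closed fingers until it met a hard stop at about 25 N. The knob then showed within about 1 mm of its computed home position.
- **Screw:** I turned the T-handle about 282° clockwise in two grasps, regrasping at the opposite end of the bar. Image differences put platen contact at about 172°, give or take 6°. That leaves roughly 110° past contact, or about 27 N by the stated stiffness. The force was not measured directly, and the platen did not move over the last 66°.
- **Last checks:** After release the platen had not moved, and the gripper is clear of everything. The jar, cup, glue stick and the yellow book near them look where they were. The brush was not in the last picture, but I never moved near it.

Joint 3 reached 1.32 of its 1.37 limit on the first try at the regrasp, so I unwound the tool half a turn before gripping again. No check failed.

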